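# Build a work-support column on the router bed

## Task

Build a second support column on the empty round seat, in the same order as the finished column standing on the bed: the wide-flanged foot down inside the seat's rim, then the tall riser, then the short riser, and the broad black pad on top, each fully down over the spigot of the piece below it. Leave the new column standing upright on its own, and do not shift or tip the finished column, the wrench or the oil bottle.

Things in the scene. Friction and masses are not known exactly. Their poses are not given: they have to be found in the camera images.
- seat_floor (a point): the empty seat, fixed to the bed: a low round dark steel dish, 116 mm across, with an upright rim 8 mm thick around a flat recess 100 mm across; this point is the centre of the recess floor, 3 mm above the bed; the rim's top is 6 mm above the recess floor. z is up.
- foot_mid (a point): the foot: grey painted, solid; a round flange 84 mm across and 12 mm thick with a neck 60 mm across above it, 40 mm high in all, plus a tapered spigot standing up in the middle of its top (10 mm high, 20 mm wide at the root, 12 mm at the tip). Flat underside without a socket. This point is on its axis, 20 mm above its underside and 20 mm below the flat top of the neck. Its z axis points up through the spigot. Mass about 0.45 kg.
- tall_mid (a point): the tall riser: a plain aluminium cylinder 56 mm across and 54 mm high, plus a tapered spigot standing up in the middle of its top (10 mm high, 20 mm wide at the root, 12 mm at the tip); it has a round socket (28 mm wide, 12 mm deep) open underneath, which drops loosely over the spigot of the piece below until the flat faces meet. This point is on its axis, 27 mm above its lower face. Its z axis points up through the spigot. About 0.33 kg.
- short_mid (a point): the short riser: a plain aluminium cylinder 42 mm across and 30 mm high, plus a tapered spigot standing up in the middle of its top (10 mm high, 20 mm wide at the root, 12 mm at the tip); it has a round socket (28 mm wide, 12 mm deep) open underneath, which drops loosely over the spigot of the piece below until the flat faces meet. This point is on its axis, 15 mm above its lower face. Its z axis points up through the spigot. About 0.11 kg.
- cap_mid (a point): the pad: a black mushroom, 32 mm high, a stem 40 mm across and 14 mm high under a flat round head 62 mm across and 18 mm thick; no spigot; it has a round socket (28 mm wide, 12 mm deep) open underneath, which drops loosely over the spigot of the piece below until the flat faces meet. This point is on its axis, 16 mm above its lower face. Its z axis points up through the head. About 0.09 kg.
- column: the finished column, a bystander standing loose on the bed: the same four pieces already joined on a seat like the empty one, 116 mm across at the bottom, 159 mm high. Its origin is the centre of its underside, z up.
- wrench: a loose steel open-ended wrench, 150 mm long, lying flat along its own x axis, a bystander; its origin is on the underside near the middle.
- oil: a loose white oil bottle with a red cap, 52 mm across and 130 mm high, upright, a bystander; its origin is the centre of its underside, z up.
Things that resemble listed ones, but are neither listed nor needed, are in the scene too. Leave any blue or brown look-alike of the part that bears foot_mid alone. What is shaped like the part that bears short_mid but turquoise is not meant.

How it is judged:
By the outcome, as a careful person would: the job done as asked, in the order asked, and still so for the second after the job is handed in, with the robot touching nothing.
It also fails if it takes over 115 s, if anything falls off the work surface, if the arm or the gripper's body presses on something with over 40 N, if the wrist force passes 120 N, or if a joint passes its speed limit or range.

## Robot

A 6-joint arm with a two-finger parallel gripper is mounted at the origin on the work surface. World frame = base frame: x ahead of the robot, y to its left, z up, the work surface at z = 0. Lengths are in mm, angles in rad, forces in N, time in s.
With the tool pointing down it reaches from about 300 to 775 mm from the base axis. Payload 14.6 kg.
Tool frame: the origin (TCP) lies midway between the tips of the shut fingers; the grasp point (between the pads) lies 19 mm behind it (pinch_z is the distance from the TCP to the grasp point, in mm); z points along the fingers, y is the direction in which the jaws open and shut (so a half turn about z gives the same grasp; the last joint's range is limited). The gripper opens to 94 mm and grips with 3 to 60 N. Pads are 16 mm wide; open, the fingers measure 119 mm over their backs; the gripper's body (75 mm by 177 mm) begins 78 mm behind the grasp point.
Start: joints at [1.141, 0.3, 1.521, -0, 1.321, -0.067], TCP at [195.188, 514.189, 205.446] pointing down, gripper open.
Joint ranges: [-3.03, 3.03], [-0.79, 2.21], [0.23, 2.52], [-1.04, 4.18], [0, 3.07], [-2.55, 2.55]. Speed limits (rad/s): [2.22, 2.22, 2.57, 3.14, 3.14, 3.14].

## Interface

Orientations are given as [roll, pitch, yaw] about the fixed x, y, z axes, in that order (R = Rz(yaw) Ry(pitch) Rx(roll)).
In Python, from cell import read_state, camera, sign_off, pinch_z gives the robot as it stands. The module is installed in compiled form; this text tells all that it offers.
- The arm moves only by the tool servo_tool, never from a script. Its argument "series" is a list of rows, each a list of 6 numbers: the shift along the tool's x, y, z in cm, then the turn, a rotation vector about the tool's x, y, z in rad. In form: [[tx, ty, tz, rx, ry, rz], ...]. A call has exactly 10 rows; each row is the pose to reach, as a shift and turn from the pose commanded when the call began, along the tool's axes at that moment; what a row does not reach only later rows make up. A row lasts 1/12 s, in which the tool goes at most 41.7 mm and 7.16 degrees, less where a joint would pass 70% of its speed; a pose out of reach is approached as far as the arm can. A call with a gripper value outside its range is refused whole. "gripper" is the finger opening in cm, from 0 to 9.4, set as the call begins (left out, the last holds). The fingers move at their own pace and stop on an object; "grip_force" is the grip in N (left out, the last holds). Time passes only in rows, so rows that repeat a pose let the fingers close, or fill a call up. It gives the time, the measured TCP pose, the force and the opening at its end, in the units of the state.
- read_state(): the state, without advancing time (a new reading comes with each control period).
- camera(name): name is "side" or "top"; returns a dict with "pixels" (384x512x3 uint8, red, green, blue), "fx", "fy", "cx", "cy" (pixels), "k1" (the pictures are not rectified: a ray, as slopes to the right and down, at radius r is drawn at 1 + k1 r^2 times it, then the intrinsics apply), "pose" (4x4, takes a point from camera to world coordinates). Camera axes: x right, y down, z forward; pixel columns grow to the right and rows downward; lengths in mm; the calibration is good to about 2 mm. A picture is of the moment at which its call begins. There is no depth.
- sign_off(): hands the job in, once; it reports no verdict.
The state is a dict: "clock": time; "joints": joint angles; "qd": joint speeds; "effort": joint torques, N m; "eef_pos": TCP position; "eef_rot": TCP orientation; "wrist_force": force on the tool from outside, world axes, zero at the start; "moment": the same for the moment, N m; "finger_gap": finger opening in mm.
Only numpy, scipy, OpenCV 4.12 (cv2) and the standard library are available. Lean on these libraries where they do the work, as an engineer would, in place of code of your own. Each camera call takes 0.05 s, during which the arm holds its last target.

## Working session

There is one attempt and no reset: what is moved stays moved. The work goes in short steps, Python scripts to look and compute and a tool call to move; the robot and the scene stay as the last step left them, time stands still between calls to the robot, and variables do not carry over. Pictures are saved under pics/ and viewed, and the job is handed in when it is done.

Besides the shell and the picture viewer there is one more tool, called as name([rows], argument=value, ...), one row to a line, values as JSON. servo_tool: Moves the arm, as the interface text tells. Its arguments: {"type":"object","properties":{"series":{"type":"array"},"gripper":{"type":"number"},"grip_force":{"type":"number"}},"required":["series"]}

```bash
mkdir -p pics; cat > h.py <<'E'
import numpy as np, cv2
from cell import read_state, camera, sign_off, pinch_z
def snap(n,f):
    c=camera(n); cv2.imwrite('pics/'+f,cv2.cvtColor(c['pixels'],cv2.COLOR_RGB2BGR)); np.savez('pics/'+f[:-4]+'.npz',**c); return c
def ray(c,u,v):
    x=(u-c['cx'])/c['fx'];y=(v-c['cy'])/c['fy'];xd,yd=x,y
    for _ in range(20):
        s=1+c['k1']*(x*x+y*y);x,y=xd/s,yd/s
    P=np.array(c['pose']);return P[:3,3],P[:3,:3]@np.array([x,y,1.])
def onz(c,u,v,z):
    o,d=ray(c,u,v);return o+d*(z-o[2])/d[2]
def proj(c,p):
    P=np.array(c['pose']);q=P[:3,:3].T@(np.array(p)-P[:3,3]);x,y=q[:2]/q[2];s=1+c['k1']*(x*x+y*y)
    return np.array([c['fx']*x*s+c['cx'],c['fy']*y*s+c['cy']])
E
python3 - <<'E'
from h import *
print(read_state(),pinch_z)
for n in('top','side'):
    c=snap(n,n+'0.png');print({k:v for k,v in c.items() if k!='pixels'})
E
```

```text
{'clock': 0.0, 'joints': array([ 1.14140994e+00,  3.00468357e-01,  1.52158897e+00, -1.87774031e-05,
        1.32070023e+00, -6.65896832e-02]), 'qd': array([ 0.0013459 ,  0.00049109, -0.00112663, -0.00097282,  0.00148988,
       -0.0017327 ]), 'effort': array([ 8.68230163e-04, -5.31795430e+01, -3.52741170e+01,  7.08779809e-02,
        2.43610900e-02, -6.57323335e-05]), 'eef_pos': array([195.08036898, 513.95544743, 204.88450007]), 'eef_rot': array([-3.14042912e+00, -5.93656820e-05,  2.77880058e+00]), 'wrist_force': array([-0.95363282,  0.2427834 , -0.42867963]), 'moment': array([0.00038817, 0.02283999, 0.04887888]), 'finger_gap': 94.18505735271094} 18.8
{'fx': 347.45457754787157, 'fy': 347.45457754787157, 'cx': 252.20850691526704, 'cy': 190.8596321457715, 'k1': -0.0422880607475163, 'pose': array([[-1.31321035e-02, -9.90090672e-01,  1.39814198e-01,
         3.19487969e+02],
       [-9.99768653e-01,  1.06190737e-02, -1.87049647e-02,
        -1.72848405e+01],
       [ 1.70349138e-02, -1.40027488e-01, -9.90001068e-01,
         9.85148720e+02],
       [ 0.00000000e+00,  0.00000000e+00,  0.00000000e+00,
         1.00000000e+00]])}
{'fx': 421.07397622946064, 'fy': 421.07397622946064, 'cx': 258.08787712853336, 'cy': 192.57119271257872, 'k1': -0.149167192318872, 'pose': array([[ 9.60435083e-01, -1.47431123e-01,  2.36280588e-01,
         1.96045085e+02],
       [-2.78298515e-01, -5.40629147e-01,  7.93895498e-01,
        -9.51206281e+02],
       [ 1.06952683e-02, -8.28241625e-01, -5.60269062e-01,
         7.07158329e+02],
       [ 0.00000000e+00,  0.00000000e+00,  0.00000000e+00,
         1.00000000e+00]])}
```

View pics/top0.png

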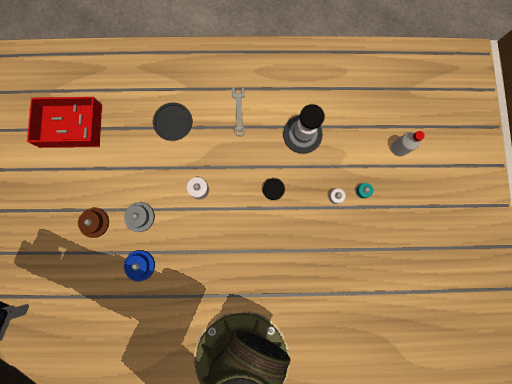

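View pics/side0.png

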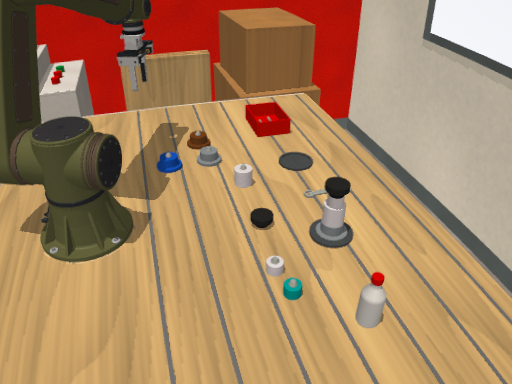

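```bash
python3 - <<'E'
import cv2,numpy as np
t=cv2.imread('pics/top0.png');s=cv2.imread('pics/side0.png')
a=cv2.resize(t[80:290,70:390],None,fx=2.5,fy=2.5,interpolation=cv2.INTER_CUBIC);cv2.imwrite('pics/tz.png',a)
a=cv2.resize(s[120:310,150:360],None,fx=3,fy=3,interpolation=cv2.INTER_CUBIC);cv2.imwrite('pics/sz.png',a)
E
```

```text
(no output)
```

View pics/tz.png

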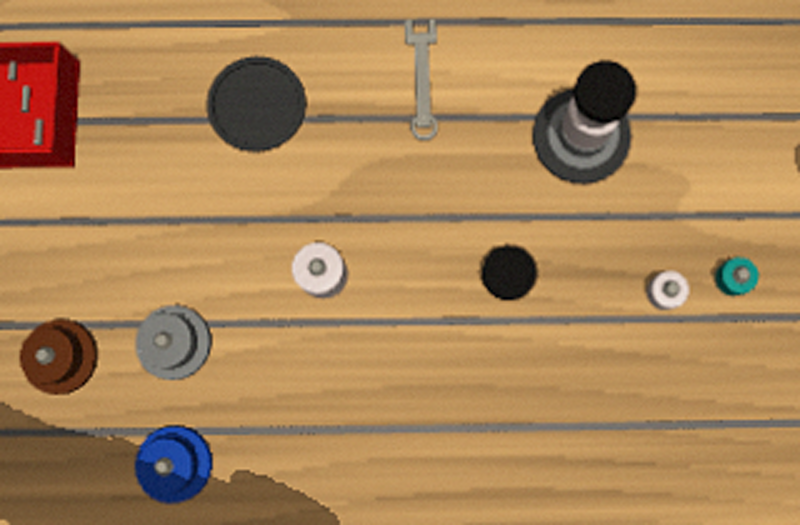

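View pics/sz.png

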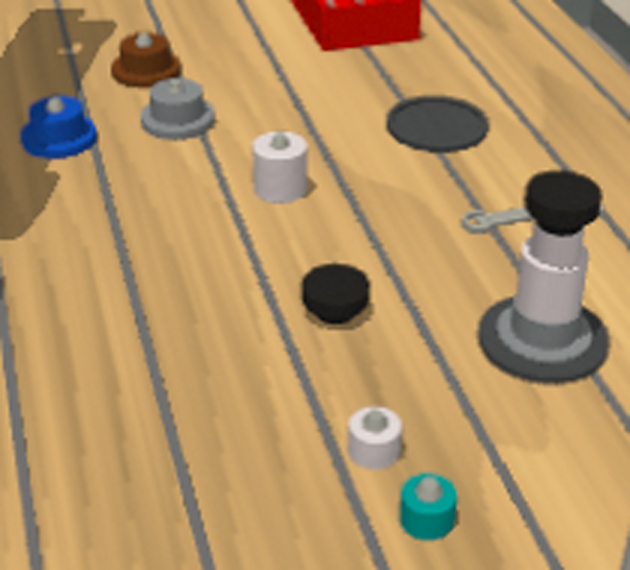

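The zoom shows all pieces upright: foot at top-image (139,216), tall riser (197,187), pad (273,189), short riser (338,196), seat (173,121). Next I measure them in both views.

```bash
cat > meas.py <<'E'
from h import *
def seg(c,box,fn):
    u0,v0,u1,v1=box; im=c['pixels'][v0:v1,u0:u1].astype(int)
    m=fn(im).astype(np.uint8)
    n,l,st,_=cv2.connectedComponentsWithStats(m)
    k=1+np.argmax(st[1:,4]); m=(l==k).astype(np.uint8)
    ct=max(cv2.findContours(m,cv2.RETR_EXTERNAL,cv2.CHAIN_APPROX_NONE)[0],key=cv2.contourArea)[:,0]
    return ct+[u0,v0],m
def circ(c,ct,z):
    p=np.array([onz(c,u,v,z)[:2] for u,v in cv2.convexHull(ct.astype(np.int32))[:,0]])
    A=np.c_[2*p,np.ones(len(p))];s=np.linalg.lstsq(A,(p**2).sum(1),rcond=None)[0]
    r=np.sqrt(s[2]+s[0]**2+s[1]**2)
    return s[:2],2*r,np.abs(np.hypot(*(p-s[:2]).T)-r).max()
E
python3 - <<'E'
from meas import *
t=dict(np.load('pics/top0.npz'));s=dict(np.load('pics/side0.npz'))
dark=lambda i:(i.max(2)<75)&(i.max(2)-i.min(2)<25)
black=lambda i:i.max(2)<45
white=lambda i:(i.min(2)>150)&(i.max(2)-i.min(2)<50)
grey=lambda i:(i.max(2)-i.min(2)<22)&(i.max(2)>70)
white2=lambda i:(i.min(2)>125)&(i.max(2)-i.min(2)<50)
for nm,c,box,fn,z in [('seat',t,(148,98,198,146),dark,9),('seat',s,(274,148,318,173),dark,9),
 ('cap',t,(255,172,292,206),black,32),('tall',t,(180,170,215,205),white,54),('short',t,(325,182,352,208),white,30),
 ('foot',t,(122,198,160,235),grey,12),('coltop',t,(290,95,330,134),lambda i:i.max(2)<35,159)]:
    ct,m=seg(c,box,fn);print(nm,*circ(c,ct,z),m.sum(),ct.min(0),ct.max(0))
    big=c['pixels'][box[1]:box[3],box[0]:box[2]]
E
```

```text
seat [665.71527803 195.37593028] 113.67854893792773 1.4836523769079406 1148 [153 103] [191 139]
seat [662.74401807 186.89062585] 114.58611106731516 3.0782638607061514 331 [279 153] [311 170]
cap [459.71972506 -93.31773132] 58.79017731883646 1.0594083124259193 356 [263 179] [283 199]
tall [463.99387294 115.77925865] 53.90407292114236 0.4280137696621047 276 [187 177] [206 196]
short [ 439.42755748 -274.18762195] 39.61384749237062 0.6820341859459305 123 [331 189] [344 202]
foot [391.49378392 279.60591089] 90.42275806671067 10.586588325738447 648 [122 202] [159 231]
coltop [ 620.60376875 -170.55001117] 77.1811029651895 9.90784921820002 484 [290 105] [323 128]
```

```bash
cat > ov.py <<'E'
from h import *
def overlay(c,items,f,box,k):
    u0,v0,u1,v1=box
    im=cv2.resize(cv2.cvtColor(c['pixels'],cv2.COLOR_RGB2BGR)[v0:v1,u0:u1],None,fx=k,fy=k,interpolation=cv2.INTER_NEAREST)
    for x,y,z,r in items:
        a=np.linspace(0,2*np.pi,60)
        q=np.array([proj(c,(x+r*np.cos(b),y+r*np.sin(b),z)) for b in a])
        q=((q-[u0,v0]+.5)*k).astype(int)
        cv2.polylines(im,[q],True,(0,255,0),1)
    cv2.imwrite('pics/'+f,im)
E
python3 - <<'E'
from ov import *
t=dict(np.load('pics/top0.npz'));s=dict(np.load('pics/side0.npz'))
it=[(666,195.5,9,58),(666,195.5,9,50),(460,-93.3,32,31),(464,116,54,28),(464,116,0,28),(439.5,-274,30,21),(439.5,-274,0,21),(391,277,12,42),(391,277,40,30),(391,277,50,6),(464,116,64,6),(439.5,-274,40,6)]
overlay(s,it,'os.png',(190,130,330,300),4)
overlay(t,it,'ot.png',(110,90,360,240),3)
E
```

```text
(no output)
```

View pics/os.png

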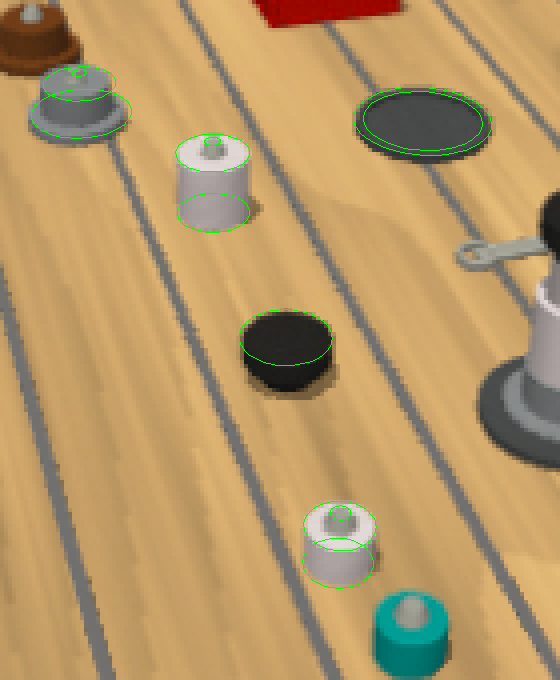

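View pics/ot.png

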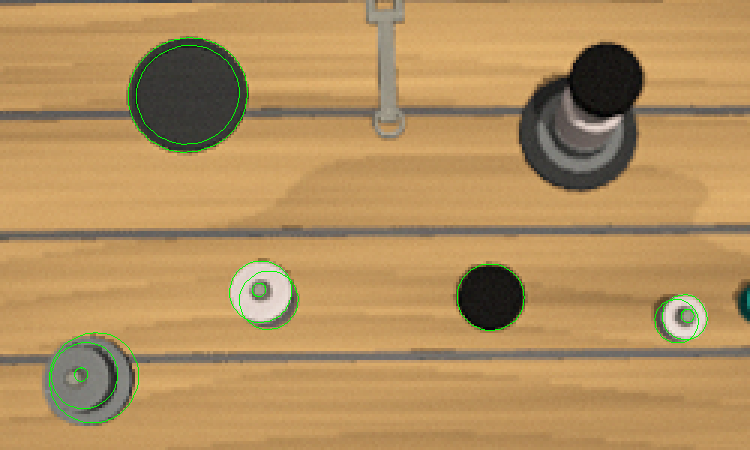

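```bash
python3 - <<'E'
from meas import *
from ov import overlay
t=dict(np.load('pics/top0.npz'));s=dict(np.load('pics/side0.npz'))
def g(i):
    m=((i.max(2)-i.min(2)<22)&(i.max(2)>60)).astype(np.uint8)
    return cv2.morphologyEx(m,cv2.MORPH_OPEN,cv2.getStructuringElement(cv2.MORPH_ELLIPSE,(9,9)))
ct,m=seg(t,(115,192,165,240),g);print(circ(t,ct,12),ct.min(0),ct.max(0))
x,y=circ(t,ct,12)[0]
it=[(x,y,12,42),(x,y,40,30),(x,y,50,6)]
overlay(s,it,'os2.png',(190,135,230,175),8)
overlay(t,it,'ot2.png',(115,192,165,240),8)
a=cv2.imread('pics/os2.png');b=cv2.imread('pics/ot2.png');o=np.zeros((384,720,3),np.uint8);o[:320,:320]=a;o[:,320:]=b;cv2.imwrite('pics/o2.png',o)
# column, oil, wrench
for nm,f,box,z in [('oilcap',lambda i:(i[...,0]>150)&(i[...,1]<60),(395,120,430,160),130)]:
    ct,m=seg(t,box,f);print(nm,circ(t,ct,z))
for u,v in [(303,134)]:print(onz(t,u,v,9))
E
```

```text
(array([386.22226529, 291.23526867]), np.float64(70.70687385265254), np.float64(6.242823939031094)) [125 203] [146 231]
oilcap (array([ 582.03480677, -469.6181091 ]), np.float64(21.88818858742383), np.float64(0.5578275035964513))
[ 623.34751341 -186.18637696    9.        ]
```

View pics/o2.png

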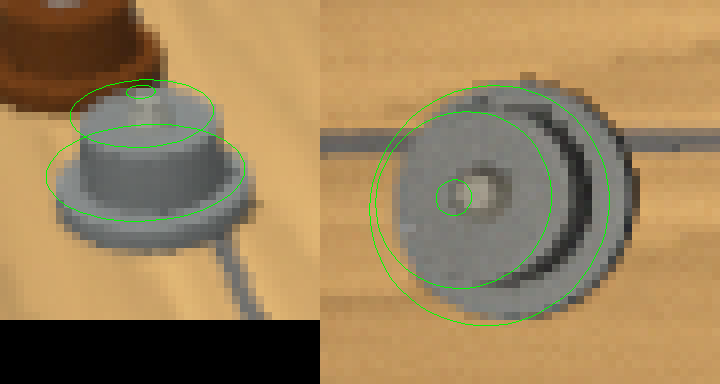

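```bash
python3 - <<'E'
from h import *
from ov import overlay
t=dict(np.load('pics/top0.npz'));s=dict(np.load('pics/side0.npz'))
print(onz(t,138.8,216.4,12),onz(t,134.4,216.2,40),onz(t,132.2,216.2,50))
x,y=390,280.5
it=[(x,y,12,42),(x,y,40,30),(x,y,50,6)]
overlay(s,it,'os2.png',(190,135,230,175),8)
overlay(t,it,'ot2.png',(115,192,165,240),8)
a=cv2.imread('pics/os2.png');b=cv2.imread('pics/ot2.png');o=np.zeros((384,720,3),np.uint8);o[:320,:320]=a;o[:,320:]=b;cv2.imwrite('pics/o3.png',o)
E
```

```text
[388.16733772 282.58276689  12.        ] [386.85367899 285.975117    40.        ] [386.19932488 288.70790482  50.        ]
```

View pics/o3.png

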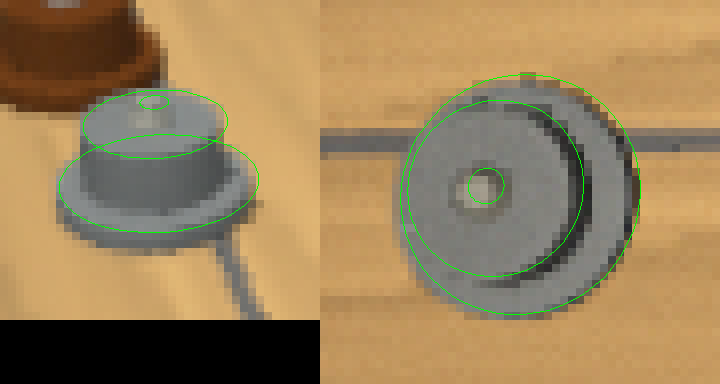

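servo_tool([
  [-1.3,-0.74,0.33,0,0,0.1],
  [-3.9,-2.2,1.0,0,0,0.2],
  [-7.1,-4.0,1.8,0,0,0.32],
  [-10.5,-5.95,2.6,0,0,0.44],
  [-13.9,-7.9,3.5,0,0,0.56],
  [-17.3,-9.8,4.3,0,0,0.68],
  [-20.5,-11.6,5.1,0,0,0.8],
  [-23.4,-13.3,5.8,0,0,0.92],
  [-25.4,-14.4,6.3,0,0,1.05],
  [-26.27,-14.87,6.54,0,0,1.208],
], gripper=9.4, grip_force=30)

```text
clock: 0.93
eef_pos: [389.2, 279.5, 139.2]
eef_rot: [-3.141, 0.001, 1.6]
wrist_force: [0.3, -0.7, 0.3]
finger_gap: 93.7
```

servo_tool([
  [0,0,0.5,0,0,0],
  [0,0,1.8,0,0,0],
  [0,0,3.5,0,0,0],
  [0,0,5.3,0,0,0],
  [0,0,7.1,0,0,0],
  [0,0,8.9,0,0,0],
  [0,0,10.5,0,0,0],
  [0,0,11.6,0,0,0],
  [0,0,12.2,0,0,0],
  [0,0,12.3,0,0,0],
])

```text
clock: 1.77
eef_pos: [387.4, 282.0, 16.1]
eef_rot: [-3.14, 0.001, 1.611]
wrist_force: [-0.7, 0.2, 0.3]
finger_gap: 93.9
```

```bash
python3 - <<'E'
from h import *
s=read_state();print(s['eef_pos'],s['eef_rot'],s['joints'])
c=camera('side');im=cv2.cvtColor(c['pixels'],cv2.COLOR_RGB2BGR)[90:200,150:270]
d=camera('top');im2=cv2.cvtColor(d['pixels'],cv2.COLOR_RGB2BGR)[160:270,90:210]
cv2.imwrite('pics/f1.png',cv2.resize(np.hstack([im,im2]),None,fx=3.3,fy=3.3))
E
```

```text
[387.35380003 282.04497192  16.1445044 ] [-3.14018992e+00  7.60768570e-04  1.61110167e+00] [5.52885928e-01 4.04983094e-01 1.88092509e+00 3.29928747e-05
 8.57280031e-01 5.12559507e-01]
```

View pics/f1.png

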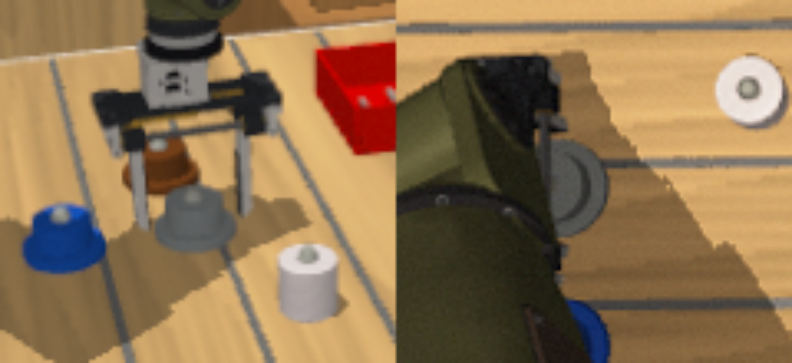

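The fingers straddle the foot's neck (side view about (210,155)), clear of the brown and blue look-alikes. Next I close.

servo_tool([
  [0,0,0,0,0,0],
  [0,0,0,0,0,0],
  [0,0,0,0,0,0],
  [0,0,0,0,0,0],
  [0,0,0,0,0,0],
  [0,0,0,0,0,0],
  [0,0,0,0,0,0],
  [0,0,0,0,0,0],
  [0,0,0,0,0,0],
  [0,0,0,0,0,0],
], gripper=5.0, grip_force=40)

```text
clock: 2.7
eef_pos: [388.2, 282.0, 17.2]
eef_rot: [3.141, -0.0, 1.609]
wrist_force: [0.5, -0.7, 4.5]
finger_gap: 59.4
```

servo_tool([
  [0,0,-0.2,0,0,0],
  [0,0,-0.8,0,0,0],
  [0,0,-1.8,0,0,0.01],
  [0,0,-3.0,0,0,0.02],
  [0,0,-4.2,0,0,0.03],
  [0,0,-5.4,0,0,0.04],
  [0,0,-6.5,0,0,0.04],
  [0,0,-7.4,0,0,0.04],
  [0,0,-7.9,0,0,0.04],
  [0,0,-8.0,0,0,0.04],
])

```text
clock: 3.53
eef_pos: [388.2, 282.1, 98.1]
eef_rot: [3.14, -0.001, 1.569]
wrist_force: [-0.9, 0.6, -4.1]
finger_gap: 59.3
```

```bash
python3 - <<'E'
from h import *
s=read_state();print(s['eef_pos'],s['eef_rot'],s['finger_gap'],s['wrist_force'])
E
```

```text
[388.24634607 282.10657975  98.08253913] [ 3.14048587e+00 -7.13779275e-04  1.56865535e+00] 59.28836667068972 [-0.94175723  0.58330781 -4.10067446]
```

servo_tool([
  [-0.4,1.3,0,0,0,0],
  [-1.2,4.0,0,0,0,0],
  [-2.2,7.2,0,0,0,0],
  [-3.3,10.7,0,0,0,0],
  [-4.4,14.2,0,0,0,0],
  [-5.5,17.7,0,0,0,0],
  [-6.6,21.2,0,0,0,0],
  [-7.6,24.4,0,0,0,0],
  [-8.3,26.8,0,0,0,0],
  [-8.65,27.8,0,0,0,0],
])

```text
clock: 4.37
eef_pos: [668.4, 192.4, 95.1]
eef_rot: [-3.14, 0.001, 1.567]
wrist_force: [-1.1, 0.2, -5.0]
finger_gap: 59.1
```

servo_tool([
  [0,0,0.2,0,0,0],
  [0,0,0.8,0,0,0],
  [0,0,1.6,0,0,0],
  [0,0,2.5,0,0,0],
  [0,0,3.4,0,0,0],
  [0,0,4.3,0,0,0],
  [0,0,5.0,0,0,0],
  [0,0,5.4,0,0,0],
  [0,0,5.5,0,0,0],
  [0,0,5.5,0,0,0],
])

```text
clock: 5.2
eef_pos: [665.8, 194.9, 41.9]
eef_rot: [-3.141, 0.0, 1.569]
wrist_force: [-0.5, 0.7, -5.0]
finger_gap: 59.3
```

```bash
python3 - <<'E'
from h import *
s=read_state();print(s['eef_pos'],s['eef_rot'],s['finger_gap'],s['wrist_force'])
c=camera('side');im=cv2.cvtColor(c['pixels'],cv2.COLOR_RGB2BGR)[90:200,230:350]
d=camera('top');im2=cv2.cvtColor(d['pixels'],cv2.COLOR_RGB2BGR)[70:180,110:230]
cv2.imwrite('pics/f2.png',cv2.resize(np.hstack([im,im2]),None,fx=3.3,fy=3.3))
E
```

```text
[665.81159683 194.90829964  41.86470594] [-3.14142381e+00  4.46870804e-05  1.56884578e+00] 59.269098851126486 [-0.53083154  0.70155393 -5.01228092]
```

View pics/f2.png

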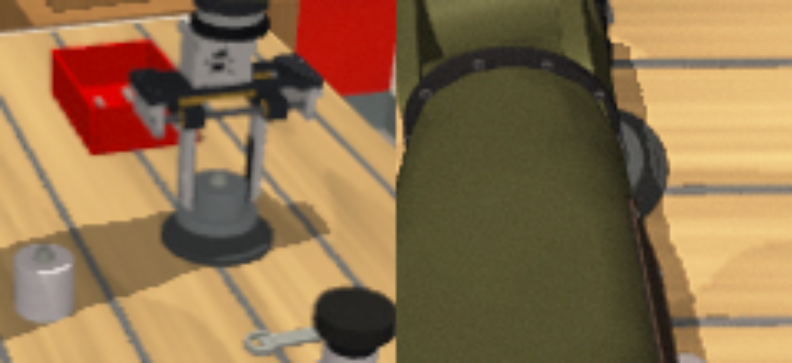

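The foot hangs over the seat, centred within its rim (side view about (296,160)). Next I lower it.

servo_tool([
  [0,0,0.2,0,0,0],
  [0,0,0.5,0,0,0],
  [0,0,0.9,0,0,0],
  [0,0,1.3,0,0,0],
  [0,0,1.6,0,0,0],
  [0,0,1.9,0,0,0],
  [0,0,2.1,0,0,0],
  [0,0,2.2,0,0,0],
  [0,0,2.25,0,0,0],
  [0,0,2.25,0,0,0],
])

```text
clock: 6.13
eef_pos: [665.9, 194.9, 20.3]
eef_rot: [3.141, -0.0, 1.569]
wrist_force: [-5.3, -1.4, 2.7]
finger_gap: 59.3
```

servo_tool([
  [0,0,0.05,0,0,0],
  [0,0,0.05,0,0,0],
  [0,0,0.05,0,0,0],
  [0,0,0,0,0,0],
  [0,0,0,0,0,0],
  [0,0,0,0,0,0],
  [0,0,0,0,0,0],
  [0,0,0,0,0,0],
  [0,0,0,0,0,0],
  [0,0,0,0,0,0],
], gripper=9.0)

```text
clock: 6.97
eef_pos: [665.9, 194.9, 19.5]
eef_rot: [3.142, -0.0, 1.569]
wrist_force: [-0.4, -1.0, 0.2]
finger_gap: 90.2
```

servo_tool([
  [0,0,-0.3,0,0,0],
  [0,0,-1.3,0,0,0],
  [0,0,-3.0,0,0,0],
  [0,0,-5.0,0,0,0],
  [0,0,-7.0,0,0,0],
  [0,0,-9.0,0,0,0],
  [0,0,-10.8,0,0,0],
  [0,0,-12.0,0,0,0],
  [0,0,-12.8,0,0,0],
  [0,0,-13.0,0,0,0],
])

```text
clock: 7.8
eef_pos: [666.2, 195.0, 151.2]
eef_rot: [3.14, -0.0, 1.569]
wrist_force: [0.8, 0.1, -0.1]
finger_gap: 89.9
```

servo_tool([
  [-0.4,-1.0,0,0,0,0],
  [-1.2,-3.0,0,0,0,0],
  [-2.1,-5.4,0,0,0,0],
  [-3.1,-7.9,0,0,0,0],
  [-4.1,-10.5,0,0,0,0],
  [-5.1,-13.0,0,0,0,0],
  [-6.1,-15.6,0,0,0,0],
  [-7.0,-17.9,0,0,0,0],
  [-7.6,-19.5,0,0,0,0],
  [-7.9,-20.2,0,0,0,0],
])

```text
clock: 8.63
eef_pos: [461.8, 115.7, 149.0]
eef_rot: [-3.14, 0.0, 1.569]
wrist_force: [1.4, 0.3, -0.6]
finger_gap: 90.1
```

```bash
python3 - <<'E'
from h import *
from ov import overlay
s=read_state();print(s['eef_pos'],s['eef_rot'])
x,y=666,195.2
it=[(x,y,9,50),(x,y,15,42),(x,y,43,30),(x,y,53,6)]
c=snap('side','s3.png');d=snap('top','t3.png')
overlay(c,it,'a.png',(265,125,325,180),6);overlay(d,it,'b.png',(143,90,203,150),6)
a=cv2.imread('pics/a.png');b=cv2.imread('pics/b.png');o=np.zeros((360,720,3),np.uint8);o[:330,:360]=a;o[:,360:]=b;cv2.imwrite('pics/o4.png',o)
E
```

```text
[461.78622802 115.71215517 149.00368427] [-3.14018184e+00  2.90483884e-04  1.56864220e+00]
```

View pics/o4.png

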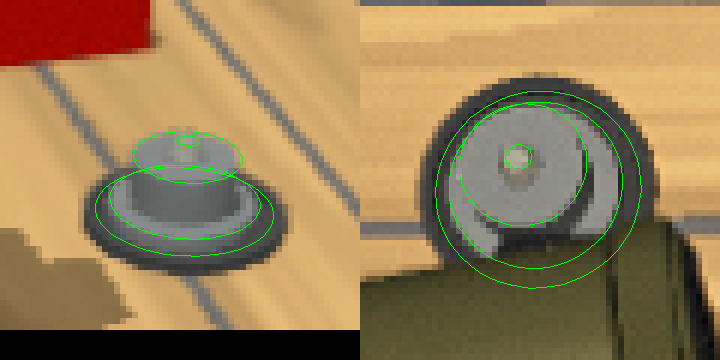

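The foot sits inside the rim with its spigot on my predicted circle (top image about (169,116)). Next is the tall riser.

servo_tool([
  [0,0,0.5,0,0,0],
  [0,0,1.8,0,0,0],
  [0,0,3.6,0,0,0],
  [0,0,5.5,0,0,0],
  [0,0,7.5,0,0,0],
  [0,0,9.4,0,0,0],
  [0,0,11.0,0,0,0],
  [0,0,12.2,0,0,0],
  [0,0,12.9,0,0,0],
  [0,0,13.0,0,0,0],
])

```text
clock: 9.57
eef_pos: [463.4, 116.4, 17.8]
eef_rot: [-3.139, 0.0, 1.569]
wrist_force: [-0.3, 0.5, 0.1]
finger_gap: 90.1
```

servo_tool([
  [0,0,0,0,0,0],
  [0,0,0,0,0,0],
  [0,0,0,0,0,0],
  [0,0,0,0,0,0],
  [0,0,0,0,0,0],
  [0,0,0,0,0,0],
  [0,0,0,0,0,0],
  [0,0,0,0,0,0],
  [0,0,0,0,0,0],
  [0,0,0,0,0,0],
], gripper=4.6, grip_force=40)

```text
clock: 10.4
eef_pos: [464.1, 116.3, 20.0]
eef_rot: [3.141, -0.0, 1.569]
wrist_force: [0.8, -0.8, 6.2]
finger_gap: 55.5
```

servo_tool([
  [0,0,-0.2,0,0,0],
  [0,0,-0.8,0,0,0],
  [0,0,-2.0,0,0,0],
  [0,0,-3.4,0,0,0],
  [0,0,-5.0,0,0,0],
  [0,0,-6.6,0,0,0],
  [0,0,-8.0,0,0,0],
  [0,0,-9.2,0,0,0],
  [0,0,-9.8,0,0,0],
  [0,0,-10.0,0,0,0],
])

```text
clock: 11.23
eef_pos: [463.8, 116.3, 120.4]
eef_rot: [3.141, -0.0, 1.569]
wrist_force: [-0.4, 0.1, -2.3]
finger_gap: 55.4
```

servo_tool([
  [0.4,1.0,0,0,0,0],
  [1.2,3.0,0,0,0,0],
  [2.1,5.4,0,0,0,0],
  [3.1,7.9,0,0,0,0],
  [4.1,10.5,0,0,0,0],
  [5.1,13.0,0,0,0,0],
  [6.1,15.6,0,0,0,0],
  [7.0,17.9,0,0,0,0],
  [7.6,19.5,0,0,0,0],
  [7.88,20.2,0,0,0,0],
])

```text
clock: 12.07
eef_pos: [666.8, 195.2, 117.6]
eef_rot: [-3.14, 0.0, 1.569]
wrist_force: [0.4, -0.8, -2.1]
finger_gap: 55.4
```

servo_tool([
  [0,0,0.2,0,0,0],
  [0,0,0.7,0,0,0],
  [0,0,1.4,0,0,0],
  [0,0,2.2,0,0,0],
  [0,0,2.9,0,0,0],
  [0,0,3.5,0,0,0],
  [0,0,3.9,0,0,0],
  [0,0,4.2,0,0,0],
  [0,0,4.3,0,0,0],
  [0,0,4.3,0,0,0],
])

```text
clock: 12.9
eef_pos: [665.8, 194.7, 76.4]
eef_rot: [-3.141, 0.0, 1.569]
wrist_force: [-0.4, -0.1, -2.8]
finger_gap: 55.7
```

```bash
python3 - <<'E'
from h import *
s=read_state();print(s['eef_pos'],s['eef_rot'],s['finger_gap'],s['wrist_force'])
c=camera('side');im=cv2.cvtColor(c['pixels'],cv2.COLOR_RGB2BGR)[90:200,230:350]
cv2.imwrite('pics/f3.png',cv2.resize(im,None,fx=5,fy=5))
E
```

```text
[665.81078375 194.65451994  76.41924131] [-3.14146352e+00  4.96877116e-05  1.56876323e+00] 55.72960581317239 [-0.37294739 -0.0514296  -2.82253748]
```

View pics/f3.png

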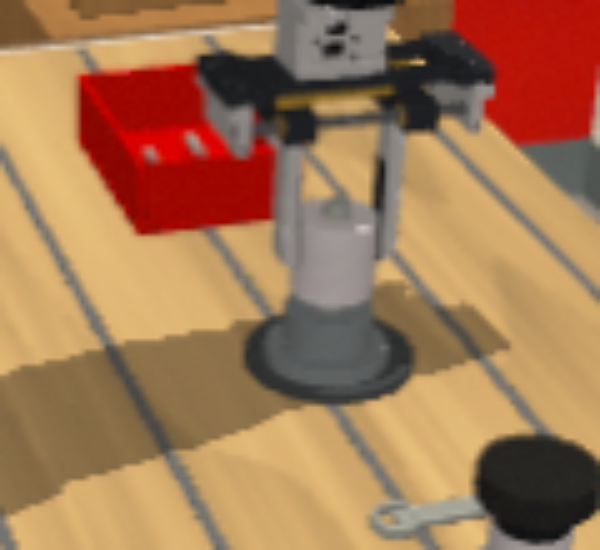

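The riser is aligned over the neck (side view about (297,150)), and its bottom is at about 56–57 mm. I lower the last ~14 mm gently.

servo_tool([
  [0,0,0.1,0,0,0],
  [0,0,0.3,0,0,0],
  [0,0,0.5,0,0,0],
  [0,0,0.7,0,0,0],
  [0,0,0.9,0,0,0],
  [0,0,1.1,0,0,0],
  [0,0,1.2,0,0,0],
  [0,0,1.3,0,0,0],
  [0,0,1.35,0,0,0],
  [0,0,1.35,0,0,0],
])

```text
clock: 13.78
eef_pos: [665.9, 194.7, 63.1]
eef_rot: [3.141, -0.0, 1.569]
wrist_force: [0.9, -0.4, -2.7]
finger_gap: 55.8
```

servo_tool([
  [0,0,0.02,0,0,0],
  [0,0,0.04,0,0,0],
  [0,0,0.06,0,0,0],
  [0,0,0.08,0,0,0],
  [0,0,0.1,0,0,0],
  [0,0,0.12,0,0,0],
  [0,0,0.12,0,0,0],
  [0,0,0.12,0,0,0],
  [0,0,0.12,0,0,0],
  [0,0,0.12,0,0,0],
])

```text
clock: 14.62
eef_pos: [665.9, 194.7, 63.0]
eef_rot: [3.141, -0.0, 1.569]
wrist_force: [-6.7, -2.1, 8.3]
finger_gap: 55.2
```

Contact is at full depth (TCP 63). I open and retreat.

servo_tool([
  [0,0,0,0,0,0],
  [0,0,0,0,0,0],
  [0,0,0,0,0,0],
  [0,0,0,0,0,0],
  [0,0,0,0,0,0],
  [0,0,0,0,0,0],
  [0,0,0,0,0,0],
  [0,0,0,0,0,0],
  [0,0,0,0,0,0],
  [0,0,0,0,0,0],
], gripper=9.0)

```text
clock: 15.45
eef_pos: [665.9, 194.7, 61.8]
eef_rot: [-3.142, 0.0, 1.569]
wrist_force: [-0.5, -0.4, 0.1]
finger_gap: 90.1
```

servo_tool([
  [0,0,-0.3,0,0,0],
  [0,0,-1.3,0,0,0],
  [0,0,-3.0,0,0,0],
  [0,0,-5.0,0,0,0],
  [0,0,-7.0,0,0,0],
  [0,0,-9.0,0,0,0],
  [0,0,-10.8,0,0,0],
  [0,0,-12.0,0,0,0],
  [0,0,-12.8,0,0,0],
  [0,0,-13.0,0,0,0],
])

```text
clock: 16.28
eef_pos: [666.2, 194.8, 193.5]
eef_rot: [3.14, -0.0, 1.569]
wrist_force: [-0.3, -0.1, 0.0]
finger_gap: 89.9
```

servo_tool([
  [-0.8,-0.4,0,0,0,0],
  [-2.6,-1.3,0,0,0,0],
  [-5.2,-2.5,0,0,0,0],
  [-8.2,-4.0,0,0,0,0],
  [-11.4,-5.5,0,0,0,0],
  [-14.6,-7.0,0,0,0,0],
  [-17.8,-8.6,0,0,0,0],
  [-21.0,-10.1,0,0,0,0],
  [-24.2,-11.7,0,0,0,0],
  [-27.4,-13.2,0,0,0,0],
])

```text
clock: 17.12
eef_pos: [531.3, -80.6, 190.7]
eef_rot: [-3.14, -0.0, 1.569]
wrist_force: [0.7, -0.6, -0.7]
finger_gap: 89.8
```

servo_tool([
  [-3.2,-1.5,0,0,0,0],
  [-6.4,-3.1,0.5,0,0,0],
  [-9.4,-4.5,1.2,0,0,0],
  [-12.2,-5.9,2.2,0,0,0],
  [-14.8,-7.1,3.2,0,0,0],
  [-16.9,-8.1,4.2,0,0,0],
  [-18.4,-8.9,5.0,0,0,0],
  [-19.2,-9.3,5.5,0,0,0],
  [-19.5,-9.4,5.8,0,0,0],
  [-19.5,-9.4,5.8,0,0,0],
])

```text
clock: 17.95
eef_pos: [438.4, -273.8, 133.0]
eef_rot: [-3.14, -0.001, 1.568]
wrist_force: [-0.2, 0.5, -1.0]
finger_gap: 90.2
```

```bash
python3 - <<'E'
from h import *
from ov import overlay
s=read_state();print(s['eef_pos'],s['eef_rot'],s['joints'])
x,y=666,195
it=[(x,y,9,50),(x,y,15,42),(x,y,43,30),(x,y,97,28),(x,y,107,6)]
c=snap('side','s4.png');d=snap('top','t4.png')
overlay(c,it,'a.png',(265,105,325,180),6);overlay(d,it,'b.png',(143,90,203,150),6)
a=cv2.imread('pics/a.png');b=cv2.imread('pics/b.png');o=np.zeros((450,720,3),np.uint8);o[:450,:360]=a;o[:360,360:]=b;cv2.imwrite('pics/o5.png',o)
cv2.imwrite('pics/o6.png',cv2.resize(cv2.cvtColor(c['pixels'],cv2.COLOR_RGB2BGR)[150:320,220:400],None,fx=3,fy=3))
E
```

```text
[ 438.37538865 -273.76578741  132.96887745] [-3.14040564e+00 -9.21046672e-04  1.56807154e+00] [-6.29141328e-01  3.00779097e-01  1.69751972e+00  5.52253482e-05
  1.14479544e+00 -6.26439946e-01]
```

View pics/o5.png

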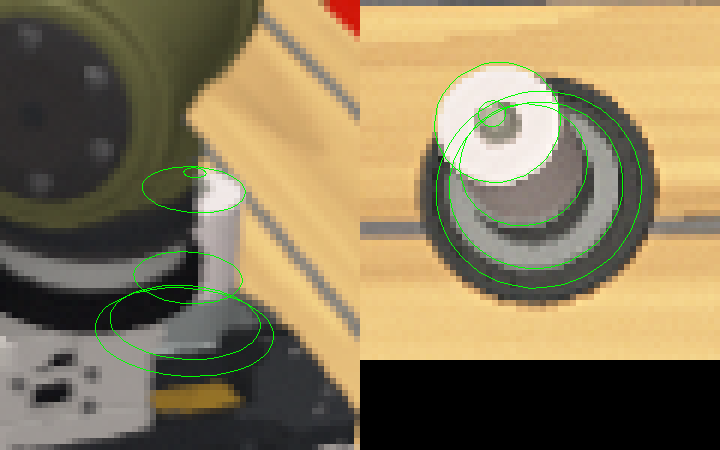

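View pics/o6.png

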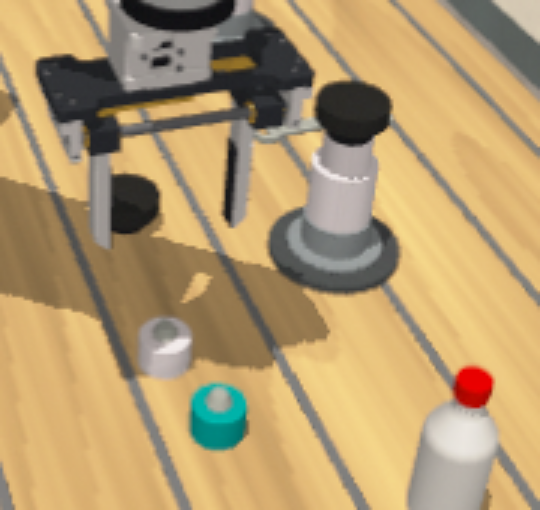

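The tall riser is down (its top circle at z=97 fits at top image about (166,110)). The open jaws are above the short riser. Descend.

servo_tool([
  [0,0,0.5,0,0,0],
  [0,0,1.8,0,0,0],
  [0,0,3.6,0,0,0],
  [0,0,5.5,0,0,0],
  [0,0,7.5,0,0,0],
  [0,0,9.4,0,0,0],
  [0,0,11.0,0,0,0],
  [0,0,12.1,0,0,0],
  [0,0,12.7,0,0,0],
  [0,0,12.8,0,0,0],
])

```text
clock: 18.88
eef_pos: [438.8, -273.4, 5.1]
eef_rot: [-3.141, -0.001, 1.569]
wrist_force: [-0.1, -0.5, 0.9]
finger_gap: 90.2
```

```bash
python3 - <<'E'
from h import *
s=read_state();print(s['eef_pos'],s['eef_rot'],s['wrist_force'])
c=camera('side')
cv2.imwrite('pics/o7.png',cv2.resize(cv2.cvtColor(c['pixels'],cv2.COLOR_RGB2BGR)[200:320,220:340],None,fx=4,fy=4))
E
```

```text
[ 438.83170746 -273.36628812    5.11067097] [-3.14070110e+00 -6.42954459e-04  1.56938607e+00] [-0.12374933 -0.45297127  0.94248627]
```

View pics/o7.png

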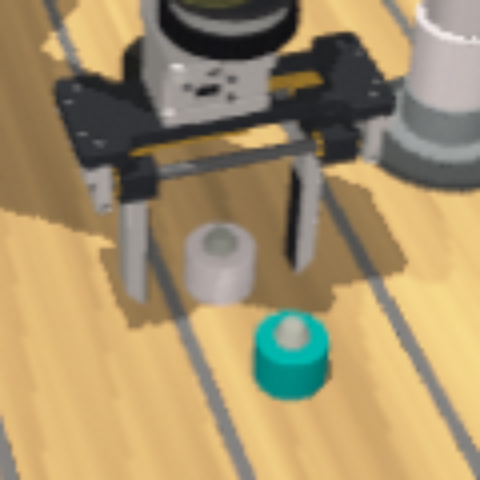

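servo_tool([
  [0,0,0,0,0,0],
  [0,0,0,0,0,0],
  [0,0,0,0,0,0],
  [0,0,0,0,0,0],
  [0,0,0,0,0,0],
  [0,0,0,0,0,0],
  [0,0,0,0,0,0],
  [0,0,0,0,0,0],
  [0,0,0,0,0,0],
  [0,0,0,0,0,0],
], gripper=3.2, grip_force=25)

```text
clock: 19.77
eef_pos: [439.0, -273.9, 5.9]
eef_rot: [3.141, 0.0, 1.569]
wrist_force: [0.5, -0.7, 1.7]
finger_gap: 41.7
```

servo_tool([
  [0,0,-0.3,0,0,0],
  [0,0,-1.3,0,0,0],
  [0,0,-3.2,0,0,0],
  [0,0,-5.5,0,0,0],
  [0,0,-8.0,0,0,0],
  [0,0,-10.5,0,0,0],
  [0,0,-13.0,0,0,0],
  [0,0,-15.0,0,0,0],
  [0,0,-16.2,0,0,0],
  [0,0,-16.5,0,0,0],
])

```text
clock: 20.6
eef_pos: [439.5, -274.3, 173.8]
eef_rot: [3.138, 0.002, 1.569]
wrist_force: [0.3, -0.3, -1.2]
finger_gap: 41.4
```

servo_tool([
  [0.8,0.4,0,0,0,0],
  [2.6,1.3,0,0,0,0],
  [5.2,2.5,0,0,0,0],
  [8.2,4.0,0,0,0,0],
  [11.4,5.5,0,0,0,0],
  [14.6,7.0,0,0,0,0],
  [17.8,8.6,0,0,0,0],
  [21.0,10.1,0,0,0,0],
  [24.2,11.7,0,0,0,0],
  [27.4,13.2,0,0,0,0],
])

```text
clock: 21.43
eef_pos: [571.4, 2.4, 169.6]
eef_rot: [-3.14, -0.0, 1.569]
wrist_force: [-0.0, -0.3, -1.2]
finger_gap: 41.5
```

servo_tool([
  [3.2,1.5,0,0,0,0],
  [6.4,3.1,0,0,0,0],
  [9.4,4.6,0,0,0,0],
  [12.2,5.9,0,0,0,0],
  [14.8,7.2,0,0,0,0],
  [16.9,8.2,0,0,0,0],
  [18.4,9.0,0,0,0,0],
  [19.2,9.4,0,0,0,0],
  [19.5,9.5,0,0,0,0],
  [19.5,9.5,0,0,0,0],
])

```text
clock: 22.27
eef_pos: [666.4, 195.0, 169.8]
eef_rot: [-3.14, 0.0, 1.569]
wrist_force: [-0.5, -0.6, -0.7]
finger_gap: 41.3
```

servo_tool([
  [0,0,0.2,0,0,0],
  [0,0,0.8,0,0,0],
  [0,0,1.6,0,0,0],
  [0,0,2.5,0,0,0],
  [0,0,3.4,0,0,0],
  [0,0,4.3,0,0,0],
  [0,0,4.9,0,0,0],
  [0,0,5.2,0,0,0],
  [0,0,5.3,0,0,0],
  [0,0,5.3,0,0,0],
])

```text
clock: 23.1
eef_pos: [666.9, 194.7, 117.8]
eef_rot: [-3.142, 0.0, 1.569]
wrist_force: [1.2, 0.2, -1.7]
finger_gap: 41.3
```

```bash
python3 - <<'E'
from h import *
s=read_state();print(s['eef_pos'],s['eef_rot'],s['finger_gap'],s['wrist_force'])
c=camera('side');im=cv2.cvtColor(c['pixels'],cv2.COLOR_RGB2BGR)[70:190,240:350]
d=camera('top');im2=cv2.cvtColor(d['pixels'],cv2.COLOR_RGB2BGR)[70:190,110:220]
cv2.imwrite('pics/f4.png',cv2.resize(np.hstack([im,im2]),None,fx=3.5,fy=3.5))
E
```

```text
[666.8622941  194.69387275 117.75550018] [-3.14152493e+00  2.21288197e-05  1.56878934e+00] 41.28565883961339 [ 1.18139001  0.15352887 -1.71122528]
```

View pics/f4.png

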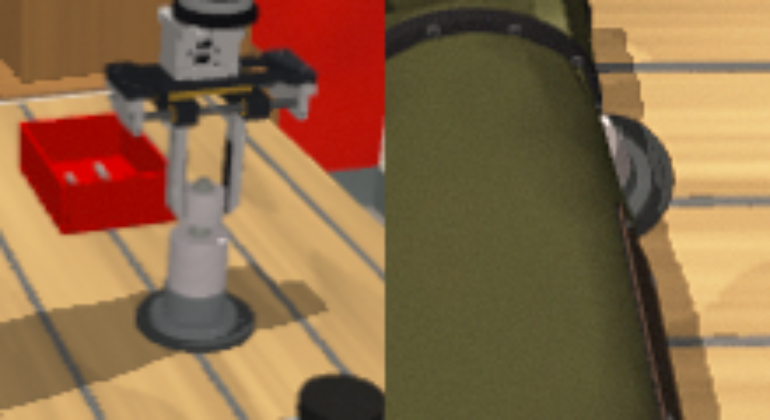

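The short riser is centred over the tall one (side view about (298,130)). Lower it.

servo_tool([
  [0,0,0.1,0,0,0],
  [0,0,0.3,0,0,0],
  [0,0,0.5,0,0,0],
  [0,0,0.7,0,0,0],
  [0,0,0.9,0,0,0],
  [0,0,1.1,0,0,0],
  [0,0,1.25,0,0,0],
  [0,0,1.35,0,0,0],
  [0,0,1.4,0,0,0],
  [0,0,1.4,0,0,0],
])

```text
clock: 24.03
eef_pos: [666.8, 194.7, 103.7]
eef_rot: [-3.141, 0.0, 1.569]
wrist_force: [-0.8, -0.5, -1.2]
finger_gap: 41.7
```

servo_tool([
  [0,0,0.02,0,0,0],
  [0,0,0.04,0,0,0],
  [0,0,0.06,0,0,0],
  [0,0,0.08,0,0,0],
  [0,0,0.1,0,0,0],
  [0,0,0.12,0,0,0],
  [0,0,0.12,0,0,0],
  [0,0,0.12,0,0,0],
  [0,0,0.12,0,0,0],
  [0,0,0.12,0,0,0],
])

```text
clock: 24.87
eef_pos: [666.9, 194.7, 102.9]
eef_rot: [3.141, -0.0, 1.569]
wrist_force: [-1.5, -0.1, 4.0]
finger_gap: 41.7
```

servo_tool([
  [0,0,0,0,0,0],
  [0,0,0,0,0,0],
  [0,0,0,0,0,0],
  [0,0,0,0,0,0],
  [0,0,0,0,0,0],
  [0,0,0,0,0,0],
  [0,0,0,0,0,0],
  [0,0,0,0,0,0],
  [0,0,0,0,0,0],
  [0,0,0,0,0,0],
], gripper=9.0)

```text
clock: 25.7
eef_pos: [666.9, 194.7, 102.6]
eef_rot: [3.142, 0.0, 1.569]
wrist_force: [0.8, -0.4, -0.2]
finger_gap: 90.1
```

servo_tool([
  [0,0,-0.3,0,0,0],
  [0,0,-1.2,0,0,0],
  [0,0,-2.5,0,0,0],
  [0,0,-4.0,0,0,0],
  [0,0,-5.5,0,0,0],
  [0,0,-7.0,0,0,0],
  [0,0,-8.2,0,0,0],
  [0,0,-9.0,0,0,0],
  [0,0,-9.4,0,0,0],
  [0,0,-9.5,0,0,0],
])

```text
clock: 26.53
eef_pos: [667.0, 194.7, 198.5]
eef_rot: [3.141, -0.0, 1.569]
wrist_force: [0.5, 0.8, -0.9]
finger_gap: 90.0
```

servo_tool([
  [-0.6,-0.4,0,0,0,0],
  [-2.0,-1.4,0,0,0,0],
  [-4.2,-3.0,0,0,0,0],
  [-6.6,-4.7,0,0,0,0],
  [-9.0,-6.5,0,0,0,0],
  [-11.4,-8.2,0,0,0,0],
  [-13.8,-9.9,0,0,0,0],
  [-16.2,-11.6,0,0,0,0],
  [-18.6,-13.4,0,0,0,0],
  [-21.0,-15.1,0,0,0,0],
])

```text
clock: 27.37
eef_pos: [513.6, -16.2, 196.8]
eef_rot: [-3.14, -0.0, 1.569]
wrist_force: [0.6, -0.5, -0.8]
finger_gap: 90.4
```

servo_tool([
  [-2.2,-1.6,0.4,0,0,0],
  [-4.2,-3.0,1.4,0,0,0],
  [-5.8,-4.2,3.0,0,0,0],
  [-7.0,-5.1,5.0,0,0,0],
  [-7.6,-5.5,7.0,0,0,0],
  [-7.8,-5.6,9.0,0,0,0],
  [-7.8,-5.6,10.5,0,0,0],
  [-7.8,-5.6,11.5,0,0,0],
  [-7.8,-5.6,12.0,0,0,0],
  [-7.8,-5.6,12.0,0,0,0],
])

```text
clock: 28.2
eef_pos: [458.6, -92.7, 76.8]
eef_rot: [-3.14, -0.0, 1.569]
wrist_force: [-0.9, -0.3, 0.9]
finger_gap: 89.8
```

```bash
python3 - <<'E'
from h import *
from ov import overlay
s=read_state();print(s['eef_pos'],s['eef_rot'],s['finger_gap'],s['wrist_force'])
x,y=666.5,194.8
it=[(x,y,97,28),(x,y,127,21),(x,y,137,6)]
c=snap('side','s5.png');d=snap('top','t5.png')
overlay(c,it,'a.png',(265,85,325,180),5);overlay(d,it,'b.png',(143,80,203,150),6)
cv2.imwrite('pics/e.png',cv2.resize(cv2.cvtColor(c['pixels'],cv2.COLOR_RGB2BGR)[130:250,200:310],None,fx=3,fy=3))
o=np.zeros((480,1000,3),np.uint8)
q=0
for f in 'abe':
    a=cv2.imread(f'pics/{f}.png');a=cv2.resize(a,None,fx=.75,fy=.75);o[:a.shape[0],q:q+a.shape[1]]=a;q+=a.shape[1]
cv2.imwrite('pics/o8.png',o[:,:800])
E
```

```text
[458.64113531 -92.73645607  76.76795611] [-3.13988752e+00 -4.75588017e-04  1.56890247e+00] 89.79928539753779 [-0.91339155 -0.27188444  0.85635012]
```

View pics/o8.png

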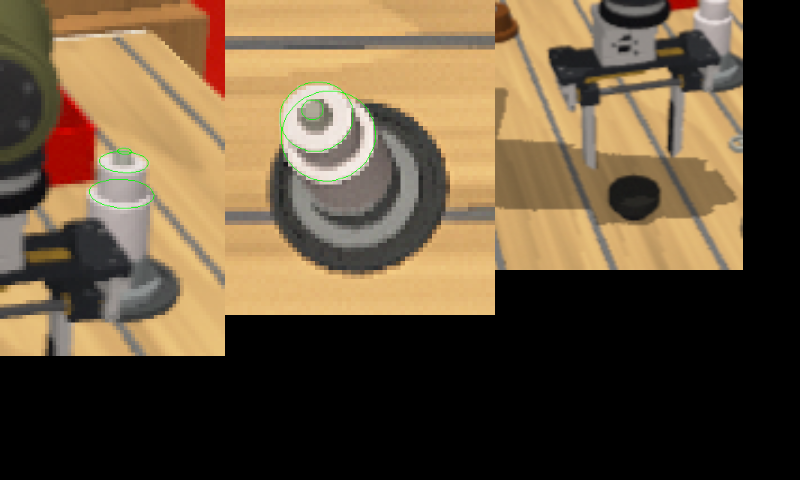

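The short riser is fully down, since the circles at z=97 and z=127 fit in both views. The open jaws are above the pad. Descend and grip.

servo_tool([
  [0,0,0.3,0,0,0],
  [0,0,1.1,0,0,0],
  [0,0,2.2,0,0,0],
  [0,0,3.4,0,0,0],
  [0,0,4.6,0,0,0],
  [0,0,5.7,0,0,0],
  [0,0,6.5,0,0,0],
  [0,0,7.0,0,0,0],
  [0,0,7.2,0,0,0],
  [0,0,7.2,0,0,0],
])

```text
clock: 29.13
eef_pos: [459.2, -92.9, 5.5]
eef_rot: [-3.141, -0.0, 1.569]
wrist_force: [1.0, 0.6, 0.7]
finger_gap: 90.3
```

servo_tool([
  [0,0,0,0,0,0],
  [0,0,0,0,0,0],
  [0,0,0,0,0,0],
  [0,0,0,0,0,0],
  [0,0,0,0,0,0],
  [0,0,0,0,0,0],
  [0,0,0,0,0,0],
  [0,0,0,0,0,0],
  [0,0,0,0,0,0],
  [0,0,0,0,0,0],
], gripper=5.2, grip_force=25)

```text
clock: 29.97
eef_pos: [459.5, -93.0, 5.9]
eef_rot: [3.141, 0.0, 1.569]
wrist_force: [-0.1, 0.5, 5.9]
finger_gap: 61.4
```

servo_tool([
  [0,0,-0.3,0,0,0],
  [0,0,-1.3,0,0,0],
  [0,0,-3.2,0,0,0],
  [0,0,-5.5,0,0,0],
  [0,0,-8.0,0,0,0],
  [0,0,-10.8,0,0,0],
  [0,0,-13.6,0,0,0],
  [0,0,-15.8,0,0,0],
  [0,0,-17.2,0,0,0],
  [0,0,-17.5,0,0,0],
])

```text
clock: 30.8
eef_pos: [459.9, -93.1, 183.6]
eef_rot: [3.138, 0.001, 1.569]
wrist_force: [0.1, 0.2, -1.0]
finger_gap: 61.9
```

servo_tool([
  [0.6,0.4,0,0,0,0],
  [2.0,1.4,0,0,0,0],
  [4.2,3.0,0,0,0,0],
  [6.6,4.7,0,0,0,0],
  [9.0,6.5,0,0,0,0],
  [11.4,8.2,0,0,0,0],
  [13.8,9.9,0,0,0,0],
  [16.2,11.6,0,0,0,0],
  [18.6,13.4,0,0,0,0],
  [21.0,15.1,0,0,0,0],
])

```text
clock: 31.63
eef_pos: [610.8, 118.7, 178.7]
eef_rot: [-3.139, 0.0, 1.569]
wrist_force: [0.0, -0.6, -0.9]
finger_gap: 61.2
```

servo_tool([
  [2.2,1.6,0,0,0,0],
  [4.2,3.0,0,0,0,0],
  [5.8,4.2,0,0,0,0],
  [7.0,5.1,0,0,0,0],
  [7.6,5.5,0.3,0,0,0],
  [7.8,5.6,1.0,0,0,0],
  [7.8,5.6,2.0,0,0,0],
  [7.8,5.6,2.8,0,0,0],
  [7.8,5.6,3.2,0,0,0],
  [7.8,5.6,3.3,0,0,0],
])

```text
clock: 32.47
eef_pos: [666.2, 193.9, 146.3]
eef_rot: [-3.14, 0.001, 1.568]
wrist_force: [0.1, 0.3, -0.8]
finger_gap: 61.8
```

```bash
python3 - <<'E'
from h import *
s=read_state();print(s['eef_pos'],s['eef_rot'],s['finger_gap'],s['wrist_force'])
c=camera('side');im=cv2.cvtColor(c['pixels'],cv2.COLOR_RGB2BGR)[60:180,240:350]
cv2.imwrite('pics/f5.png',cv2.resize(im,None,fx=5,fy=5))
E
```

```text
[666.2396139  193.92800836 146.26356045] [-3.13970777e+00  5.11733103e-04  1.56809078e+00] 61.80770396423852 [ 0.10220423  0.31252725 -0.8158123 ]
```

View pics/f5.png

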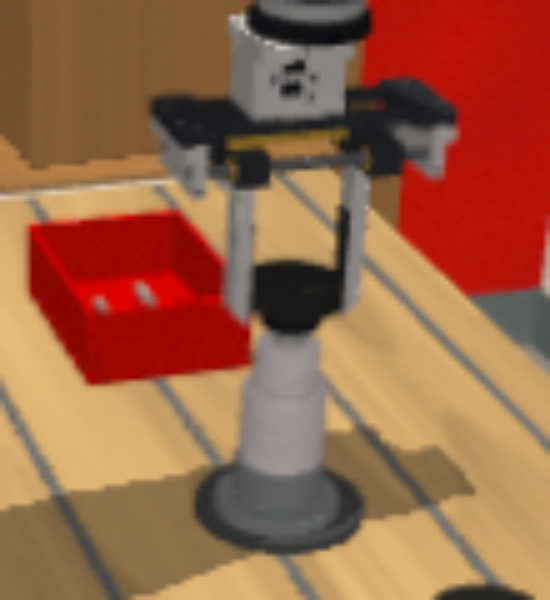

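The pad is centred over the short riser (side view about (298,118)). Lower it.

servo_tool([
  [0,0,0.1,0,0,0],
  [0,0,0.3,0,0,0],
  [0,0,0.5,0,0,0],
  [0,0,0.7,0,0,0],
  [0,0,0.9,0,0,0],
  [0,0,1.1,0,0,0],
  [0,0,1.25,0,0,0],
  [0,0,1.35,0,0,0],
  [0,0,1.4,0,0,0],
  [0,0,1.4,0,0,0],
])

```text
clock: 33.35
eef_pos: [666.8, 194.7, 133.5]
eef_rot: [-3.141, 0.0, 1.569]
wrist_force: [-0.3, 0.1, -0.8]
finger_gap: 61.8
```

servo_tool([
  [0,0,0.02,0,0,0],
  [0,0,0.04,0,0,0],
  [0,0,0.06,0,0,0],
  [0,0,0.08,0,0,0],
  [0,0,0.1,0,0,0],
  [0,0,0.12,0,0,0],
  [0,0,0.12,0,0,0],
  [0,0,0.12,0,0,0],
  [0,0,0.12,0,0,0],
  [0,0,0.12,0,0,0],
])

```text
clock: 34.18
eef_pos: [666.9, 194.7, 133.0]
eef_rot: [3.141, -0.0, 1.569]
wrist_force: [-1.7, -1.6, 4.9]
finger_gap: 61.5
```

Contact is at the expected 133. Release, rise, and move aside for the check.

servo_tool([
  [0,0,0,0,0,0],
  [0,0,0,0,0,0],
  [0,0,0,0,0,0],
  [0,0,0,0,0,0],
  [0,0,0,0,0,0],
  [0,0,0,0,0,0],
  [0,0,0,0,0,0],
  [0,0,0,0,0,0],
  [0,0,0,0,0,0],
  [0,0,0,0,0,0],
], gripper=9.0)

```text
clock: 35.02
eef_pos: [666.9, 194.7, 132.5]
eef_rot: [3.142, 0.0, 1.569]
wrist_force: [-1.0, 0.5, 0.0]
finger_gap: 90.0
```

servo_tool([
  [0,0,-0.3,0,0,0],
  [0,0,-1.0,0,0,0],
  [0,0,-2.0,0,0,0],
  [0,0,-3.2,0,0,0],
  [0,0,-4.4,0,0,0],
  [0,0,-5.6,0,0,0],
  [0,0,-6.5,0,0,0],
  [0,0,-7.2,0,0,0],
  [0,0,-7.5,0,0,0],
  [0,0,-7.5,0,0,0],
])

```text
clock: 35.85
eef_pos: [667.0, 194.7, 208.2]
eef_rot: [3.141, -0.0, 1.569]
wrist_force: [-1.1, -0.7, 0.1]
finger_gap: 90.1
```

servo_tool([
  [0,-0.8,0,0,0,0],
  [0,-2.4,0,0,0,0],
  [0,-4.8,0,0,0,0],
  [0,-7.4,0,0,0,0],
  [0,-10.2,0,0,0,0],
  [0,-13.0,0,0,0,0],
  [0,-15.8,0,0,0,0],
  [0,-18.2,0,0,0,0],
  [0,-19.6,0,0,0,0],
  [0,-20.0,0,0,0,0],
])

```text
clock: 36.68
eef_pos: [465.1, 195.1, 207.4]
eef_rot: [-3.141, 0.0, 1.569]
wrist_force: [0.5, 1.1, 0.6]
finger_gap: 90.0
```

```bash
python3 - <<'E'
from h import *
from ov import overlay
s=read_state();print(s['eef_pos'],s['clock'],s['wrist_force'])
x,y=666.5,194.8
it=[(x,y,97,28),(x,y,127,21),(x,y,159,31),(x,y,15,42)]
c=snap('side','s6.png');d=snap('top','t6.png')
overlay(c,it,'a.png',(265,85,325,180),6);overlay(d,it,'b.png',(143,70,203,150),6)
o=np.zeros((570,720,3),np.uint8);o[:,:360]=cv2.imread('pics/a.png');o[:480,360:]=cv2.imread('pics/b.png');cv2.imwrite('pics/o9.png',o)
for n,c0,c1 in (('top',np.load('pics/top0.npz')['pixels'],d['pixels']),('side',np.load('pics/side0.npz')['pixels'],c['pixels'])):
    df=(np.abs(c0.astype(int)-c1).max(2))
    for nm,b in ({'col':(278,98,328,158),'wrench':(228,83,250,140),'oil':(385,125,430,160)} if n=='top' else {'col':(305,175,358,248),'oil':(350,270,390,330)}).items():
        print(n,nm,(df[b[1]:b[3],b[0]:b[2]]>40).sum())
E
```

```text
[465.12448819 195.13403002 207.37245037] 36.6833 [0.54974522 1.08336247 0.58217565]
top col 0
top wrench 0
top oil 0
side col 0
side oil 0
```

View pics/o9.png

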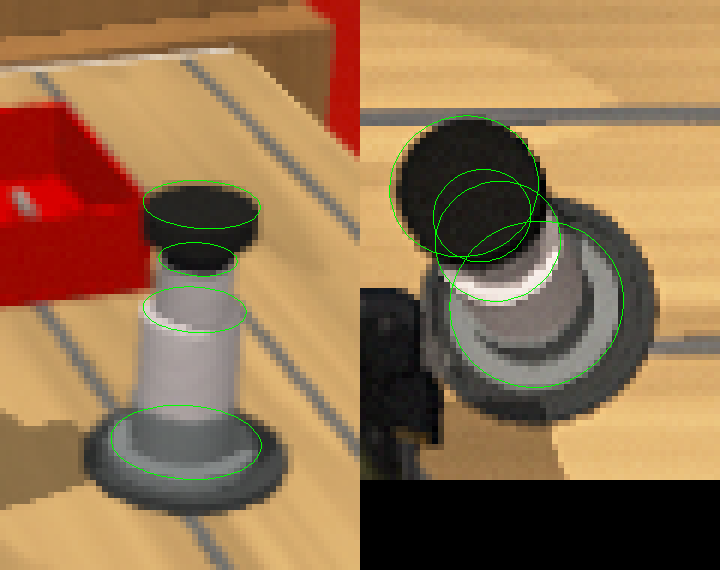

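View pics/s6.png

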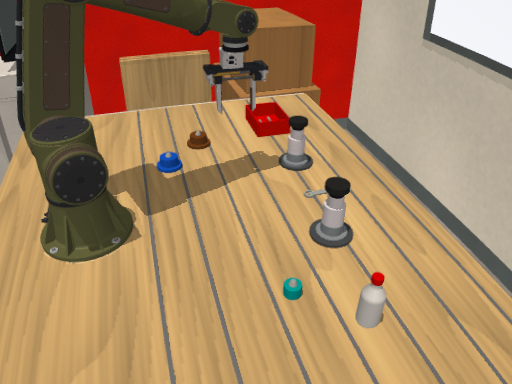

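View pics/t6.png

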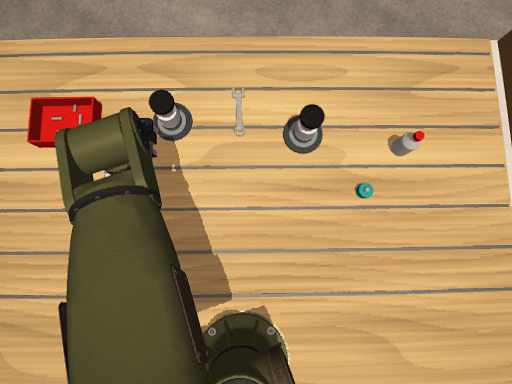

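The new column stands complete and upright at top image about (168,112). The finished column, wrench and oil bottle show no pixel change. I hand the job in.

```bash
python3 -c "
from cell import *
print(sign_off())"
```

```text
the job is handed in; nothing more can be done
None
```

The second column is built on the empty seat in the order asked: foot, tall riser, short riser, black pad. I handed it in at about 37 s, with the gripper open and about 200 mm clear of it.

- **Seating:** The tall riser, short riser and pad each stopped within about 1 mm of the height expected for full seating, with only a few newtons of contact. The foot landed on the recess floor inside the rim. In the final pictures the outlines I predicted at each level match in both views to about 2 mm, and the column stands upright.
- **Bystanders:** The finished column and the oil bottle show no pixel change from the first pictures in either view. The wrench was compared in the top view only and shows no change there. The look-alikes were never handled. In the last pictures the turquoise one is in place in both views; the blue and brown ones are in place in the side view, but the arm hides them from above.
- **Disagreements:** My first side-view estimate of the seat centre was about 8 mm off the top view in y. I put this down to the outer wall of the rim showing in the side view and used the top-view value, and the later fits agreed with it. The tool also ended its first turn about 0.04 rad short; I corrected that after gripping the foot.

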